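# Slacken the knurled collar and send the length stop home

## Robot

A 6-joint arm with a two-finger parallel gripper is mounted at the origin on a cart in front of the work surface, level with it; the furniture and walls round the work are solid. World frame = base frame: x ahead of the robot, y to its left, z up, the work surface at z = 0. Lengths are in m, angles in rad, forces in N, time in s.
With the tool pointing down it reaches from about 0.375 to 0.975 m from the base axis. Payload 3.8 kg.
Tool frame: the origin (TCP) lies midway between the tips of the shut fingers; the grasp point (between the pads) lies bot.grasp_offset behind it (bot.grasp_offset is the distance from the TCP to the grasp point, in m); z points along the fingers, y is the direction in which the jaws open and shut (so a half turn about z gives the same grasp; the last joint's range is limited). The gripper opens to 85 mm and grips with 20 to 120 N. Pads are 22 mm wide; open, the fingers measure 114 mm over their backs; the gripper's body (76 mm by 85 mm) begins 54 mm behind the grasp point. The pads swing forward as they close: fully open they stand 13 mm farther back than shut.
Start: joints at [1.209, 0.264, 1.604, -0, 1.274, -0.037], TCP at [0.215, 0.64, 0.208] pointing down, gripper open.
Joint ranges: [-2.63, 2.63], [-0.94, 2.18], [0.31, 2.57], [-1.31, 4.45], [0, 2.66], [-2.55, 2.55]. Speed limits (rad/s): [2.57, 2.57, 3.14, 3.14, 3.14, 3.14].

## Interface

Orientations are given as a rotation vector (axis times angle).
In Python, from workcell import read_state, viewer, job, bot gives the robot as it stands.
- The arm moves only by the shell command python3 -m crank 'ROWS' [FORCE]. ROWS is text: rows parted by semicolons, each of 7 numbers parted by spaces: the shift along the tool's x, y, z in mm, then the turn, a rotation vector about the tool's x, y, z in rad, then the closure in counts, from 0 (fully open) to 255 (shut). A call has 1 to 20 rows; each row is the pose to reach, as a shift and turn from the pose commanded when the call began, along the tool's axes at that moment; what a row does not reach only later rows make up. A row lasts 1/8 s, in which the tool goes at most 62.5 mm and 10.7 degrees, less where a joint would pass 70% of its speed; a pose out of reach is approached as far as the arm can. A call with a gripper value outside its range is refused whole. The fingers move at their own pace and stop on an object; FORCE is the grip in N (left out, the last holds). Time passes only in rows, so rows that repeat a pose let the fingers close. It gives the time, the measured TCP pose, the force and the opening at its end, in the units of the state.
- read_state(): the state, without advancing time (a new reading comes with each control period).
- viewer.read_camera(name): name is "side" or "top" or "wrist"; returns a dict with "pixels" (480x640x3 uint8, red, green, blue), "vertical_fov" (degrees; the focal length in pixels is half the picture's height over the tangent of half this angle, whatever the lens; pixels are square), "cx", "cy" (the principal point, pixels), "k1" (the pictures are not rectified: a ray, as slopes to the right and down, at radius r is drawn at 1 + k1 r^2 times it, then the intrinsics apply), "view" (4x4, takes a point from world to camera coordinates); the wrist camera has in their place "tool_from_camera" (4x4, takes a point from camera to tool coordinates, whose origin is the TCP and whose axes are the flange's). Camera axes: x right, y up, looking along -z (the intrinsics and any distortion apply to the point x, -y, -z); pixel columns grow to the right and rows downward; lengths in m; the calibration is good to about 2 mm. A picture is of the moment at which its call begins: read the wrist's pose just before it. There is no depth.
- job.finish_job(): hands the job in, once; it reports no verdict.
The state is a dict: "time": time; "q": joint angles; "joint_vel": joint speeds; "joint_torque": joint torques, N m; "tool_pos": TCP position; "tcp_rot": TCP orientation; "wrist_force": force on the tool from outside, world axes, zero at the start; "torque": the same for the moment, N m; "width": opening from 0.0 (shut) to 1.0 (fully open).
Only numpy, scipy, OpenCV 4.12 (cv2) and the standard library are available. Lean on these libraries where they do the work, as an engineer would, in place of code of your own. Each camera call takes 0.05 s, during which the arm holds its last target.

## Task

Slacken the knurled locking collar on top of the grey length stop by rolling a fingertip along its rim anticlockwise (seen from above), until its white line has come round to the yellow mark on the block for the second time, and leave it there: that is two full turns from tight, and it now stands no more than an eighth of a turn loose. Only then push the red end plate with a fingertip until it sits fully home against the block. Use the outside of the fingers only: do not pinch the collar or the plate, and leave the loose tin, fitting, bolt, spanner and pliers where they lie.

Things in the scene. Friction and masses are not known exactly. Their poses are not given: they have to be found in the camera images.
- length_stop: Grey bench length stop, screwed to the bench. Origin: centre of its underside, on the bench and straight below the collar's axis; z up. Foot 120 (x) x 150 (y) x 10 mm high; on it a block 66 (x) x 140 (y) mm with its top 56 mm above the bench. A yellow index mark lies on the block's top towards its own +y, 46 to 68 mm from the collar's axis. The rod runs through the block along y; its red end plate is on the -y side. Its yaw varies.
- collar_axis (a point): Dark steel collar on an upright axis on top of the block, 81 mm across its 24 upright ribs (2.6 mm radius, about 10 mm apart), 26.5 mm high; its underside is 60 mm and its flat top 86.5 mm above the bench, with a 20 mm wide boss 3 mm high at the middle. This point: on the axis at the underside; it turns with the collar. A white line on the top and down the rim points along its own +y. It is captive: it turns but does not rise.
- lock_collar (a joint): Turn of the collar in rad, growing anticlockwise seen from above (loosening). 0 = tight, white line at the yellow mark; 6.283 = one turn; 12.566 = two turns, the goal; free on to a stop at 16. Friction torque about 0.05 N m (1.3 N at the rim); it stays where it is left and does not spring back.
- stop_rod (a joint): Travel of the stop rod in m along the block's +y: 0 = drawn fully out, 0.05 = home, the plate against the block. It stays where it is left. Friction about 4 N, plus 8 N per m/s.
- push_face (a point): Centre of the outer (-y) face of the red end plate on the rod, 33 mm above the bench; push it along the block's +y. Axes parallel to the block's. The plate is 50 (x) x 12 (y) x 44 mm high, from 11 to 55 mm above the bench. When home this face is 82 mm from the collar's axis.
- steel_tin: Open steel tin, 67 mm across, 39 mm high, loose; leave alone. Origin: centre of its underside.
- brass_fitting: Brass pipe fitting, 26 x 38 x 23 mm, lying loose; leave alone. Origin: centre of its underside.
- bolt: Steel hexagon bolt, 27 x 61 x 24 mm, lying loose; leave alone. Origin: centre of its underside.
- spanner: Steel spanner, 36 x 201 x 8 mm, lying loose; leave alone. Origin: centre of its underside.
- pliers: Red-handled pliers, 60 x 172 x 14 mm, lying loose; leave alone. Origin: centre of the underside.

How it is judged:
By the outcome, as a careful person would: the job done as asked, in the order asked, and still so for the second after the job is handed in, with the robot touching nothing.
It also fails if it takes over 67 s, if anything falls off the work surface, if the arm or the gripper's body presses on something with over 40 N, if the wrist force passes 120 N, or if a joint passes its speed limit or range.

## Working session

There is one attempt and no reset: what is moved stays moved. The work goes in short steps, Python scripts to look and compute and a shell command to move; the robot and the scene stay as the last step left them, time stands still between calls to the robot, and variables do not carry over. Pictures are saved under pics/ and viewed, and the job is handed in when it is done.

```bash
ls; mkdir -p pics; python3 - <<'E'
from workcell import read_state, viewer, job, bot
import cv2
print(read_state()); print(bot.grasp_offset)
for n in("side","top","wrist"):
    d=viewer.read_camera(n); cv2.imwrite(f"pics/{n}0.png",d["pixels"][:,:,::-1]); print(n,{k:v for k,v in d.items() if k!="pixels"})
E
```

```text
pics
{'time': 0.0, 'q': array([ 1.20910511e+00,  2.64737126e-01,  1.60539997e+00, -7.88003179e-06,
        1.27370757e+00, -3.68952455e-02]), 'joint_vel': array([-0.00039205,  0.00067573,  0.00161012,  0.00049283, -0.00198958,
       -0.0004084 ]), 'joint_torque': array([-1.32946654e-03, -5.15113664e+01, -3.67313468e+01, -2.53093394e-04,
        1.27667378e-02, -2.39511127e-05]), 'tool_pos': array([0.21512107, 0.63895918, 0.20635887]), 'tcp_rot': array([-0.50787394, -3.09982285,  0.00346929]), 'wrist_force': array([ 0.11073416, -0.18340966,  0.53806232]), 'torque': array([ 0.00198825,  0.0004932 , -0.00382647]), 'width': 0.9968027321282762}
0.0187
side {'vertical_fov': 45.67714217619286, 'cx': 319.77696154323735, 'cy': 242.68051589737968, 'k1': -0.03826405410446879, 'view': array([[-0.99684459, -0.07911787,  0.00642135,  0.56587024],
       [ 0.05042886, -0.56874673,  0.82096534, -0.02884676],
       [-0.06130091,  0.81869868,  0.57094192, -0.97386913],
       [ 0.        ,  0.        ,  0.        ,  1.        ]])}
top {'vertical_fov': 42.55271725248051, 'cx': 319.8199859541031, 'cy': 229.26066388624474, 'k1': -0.154685433394102, 'view': array([[ 0.02829463, -0.99920953, -0.02792359,  0.09011097],
       [ 0.98229228,  0.02261811,  0.1859847 , -0.59871022],
       [-0.1852061 , -0.03269149,  0.98215577, -0.90097076],
       [ 0.        ,  0.        ,  0.        ,  1.        ]])}
wrist {'vertical_fov': 60.34199560009559, 'cx': 320.4139028604169, 'cy': 241.3942804034803, 'k1': 0.0012274725546391767, 'tool_from_camera': array([[-1.32115455e-04,  9.52365814e-01,  3.04957929e-01,
         7.97027636e-02],
       [ 9.99999301e-01, -2.32449057e-04,  1.15914972e-03,
         6.05282352e-05],
       [ 1.17482175e-03,  3.04957870e-01, -9.52365118e-01,
        -1.66920590e-01],
       [ 0.00000000e+00,  0.00000000e+00,  0.00000000e+00,
         1.00000000e+00]])}
```

View pics/side0.png

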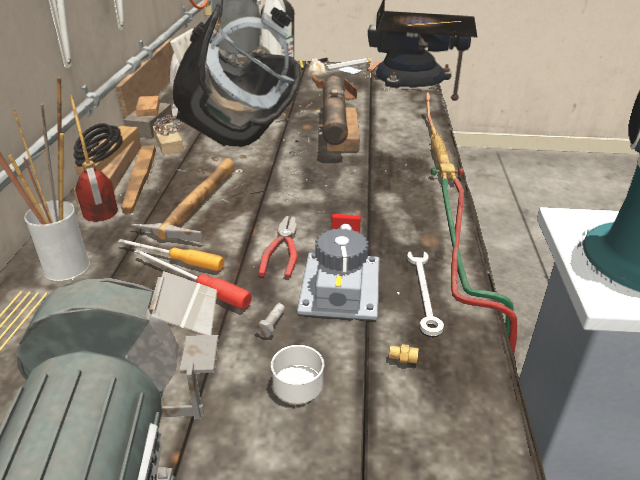

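View pics/top0.png

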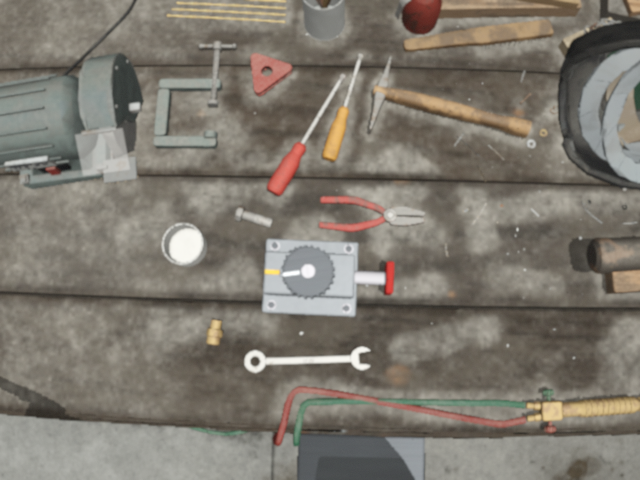

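View pics/wrist0.png

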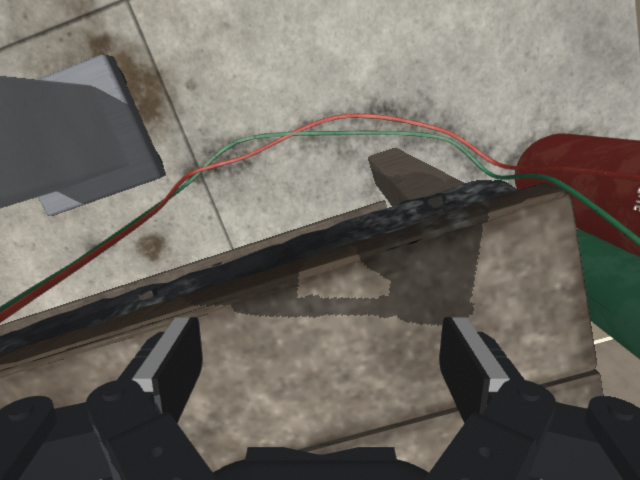

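The stop sits mid-bench: the collar is at about (308,271) in the top view, the yellow mark at (272,272) and the red plate at (390,278). In the side view the collar boss is at (342,241), the yellow mark at (339,282) and the plate at (346,222).

```bash
cat > h.py <<'E'
from workcell import read_state, viewer, job, bot
import numpy as np, cv2
from scipy.spatial.transform import Rotation as R
def cam(n):
    s=read_state(); d=viewer.read_camera(n)
    if n=="wrist":
        T=np.eye(4);T[:3,:3]=R.from_rotvec(s["tcp_rot"]).as_matrix();T[:3,3]=s["tool_pos"]
        d["c2w"]=T@d["tool_from_camera"]
    else: d["c2w"]=np.linalg.inv(d["view"])
    return d
def KD(d):
    f=240/np.tan(np.radians(d["vertical_fov"])/2)
    return np.array([[f,0,d["cx"]],[0,f,d["cy"]],[0,0,1]]),np.array([d["k1"],0,0,0,0])
def proj(d,P):
    w2c=np.linalg.inv(d["c2w"]);p=np.atleast_2d(P)@w2c[:3,:3].T+w2c[:3,3]
    p=p*[1,-1,-1];K,D=KD(d)
    return cv2.projectPoints(p.astype(float),np.zeros(3),np.zeros(3),K,D)[0][:,0]
def ray(d,uv):
    K,D=KD(d);x=cv2.undistortPoints(np.array([[uv]],float),K,D)[0,0]
    v=d["c2w"][:3,:3]@np.array([x[0],-x[1],-1]);return d["c2w"][:3,3],v/np.linalg.norm(v)
def onz(d,uv,z):
    o,v=ray(d,uv);return o+v*(z-o[2])/v[2]
def tri(rs):
    A=np.zeros((3,3));b=np.zeros(3)
    for o,v in rs:
        M=np.eye(3)-np.outer(v,v);A+=M;b+=M@o
    return np.linalg.solve(A,b)
def save(d,name,box=None,s=1):
    im=d["pixels"][:,:,::-1]
    if box: x0,y0,x1,y1=box; im=cv2.resize(im[y0:y1,x0:x1],None,fx=s,fy=s,interpolation=cv2.INTER_CUBIC)
    cv2.imwrite("pics/"+name,im)
E
python3 - <<'E'
from h import *
t=cam("top");s=cam("side")
save(t,"t1.png",(230,210,430,350),4);save(s,"s1.png",(280,190,400,330),4)
print(t["c2w"][:3,3],s["c2w"][:3,3])
for a,b,n in [((308,271),(342,241),"boss"),((272,272),(339,282),"yel"),((390,278),(346,222),"plate?")]:
    print(n,tri([ray(t,a),ray(s,b)]),onz(t,a,.0895))
E
```

```text
[0.41869349 0.07412736 0.99876079] [0.50584033 0.82566932 0.57607125]
boss [0.52593759 0.12020549 0.08934691] [0.52668961 0.12016216 0.0895    ]
yel [0.52676052 0.17742874 0.05621395] [0.52379897 0.17374281 0.0895    ]
plate? [ 0.52357859 -0.0053608   0.04299926] [ 0.5191786  -0.00153708  0.0895    ]
```

```bash
python3 -m crank -h 2>&1 | head -20
```

```text
invalid input
```

View pics/t1.png

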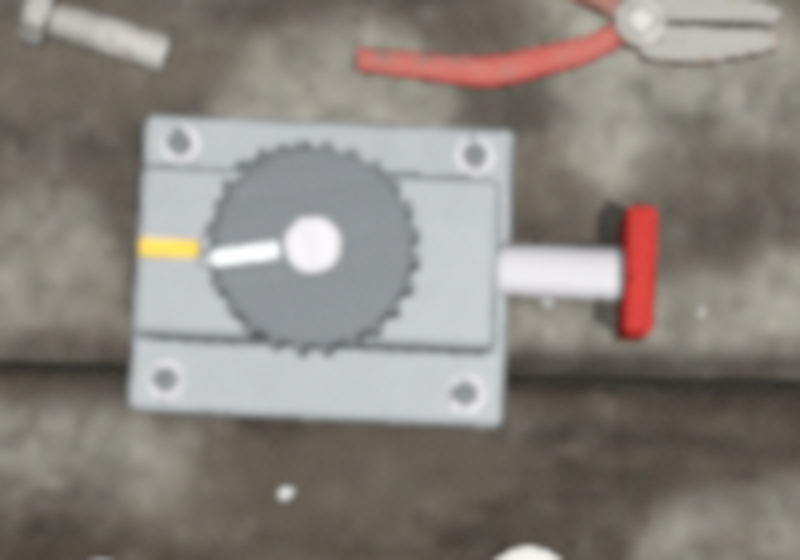

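View pics/s1.png

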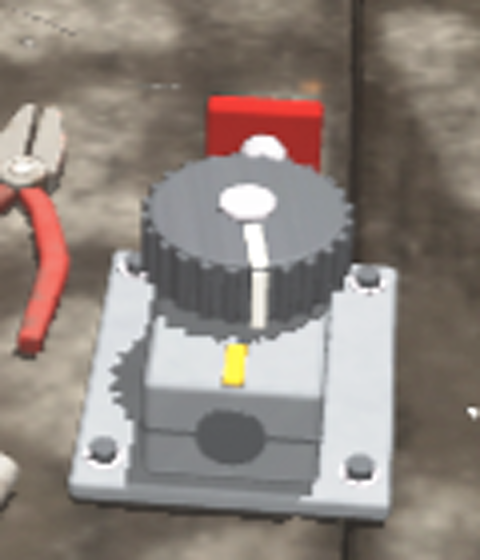

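```bash
cat >> h.py <<'E'
E
python3 - <<'E'
from h import *
t=cam("top");s=cam("side")
f=lambda x,y,z:onz(t,(230+x/4,210+y/4),z)
g=lambda x,y,z:onz(s,(280+x/4,190+y/4),z)
C=[f(148,115,.01),f(512,130,.01),f(500,427,.01),f(130,410,.01)]
print(np.round(C,4),np.mean(C,0))
d1=np.array(C[0])-C[1]+C[3]-C[2]; d2=C[0]-C[3]+C[1]-C[2]
print("yaw of +y:",np.degrees(np.arctan2(-d1[0],d1[1])),"yaw from x", np.degrees(np.arctan2(d2[1],d2[0])),np.linalg.norm(d1)/2,np.linalg.norm(d2)/2)
b=tri([ray(t,(308.2,271)),ray(s,(280+248/4,190+202/4))]);print("boss",b)
for nm,q,z in [("wl",[f(212,258,.0865),f(278,248,.0865)],0),("wls",[g(260,262,.0865),g(252,225,.0865)],0),("yel",[f(140,246,.056),f(198,249,.056)],0),("yels",[g(234,384,.056),g(237,346,.056)],0)]:
    v=q[0]-q[1];print(nm,np.round(q,4),np.degrees(np.arctan2(-v[0],v[1])), np.degrees(np.arctan2(-(q[0]-b)[0],(q[0]-b)[1])))
print("plate",f(655,205,.055),f(655,320,.055),tri([ray(t,(230+625/4,210+206/4)),ray(s,(280+322/4,190+100/4))]))
print("bolt",f(170,50,.012),"pliers",f(490,90,.01),f(780,30,.01),f(780,60,.01),"spanner",onz(t,(244,361),0.),onz(t,(370,358),0.),"fit",onz(t,(215,332),0.),"tin",onz(t,(184,245),.02))
E
```

```text
[[0.5874 0.1929 0.01  ]
 [0.5847 0.0444 0.01  ]
 [0.4646 0.0469 0.01  ]
 [0.4672 0.1951 0.01  ]] [0.5259697  0.11984115 0.01      ]
yaw of +y: -1.0354512390849744 yaw from x -1.1322387160136855 0.14839817457582094 0.1201460999761159
boss [0.52591943 0.11987175 0.09002039]
wl [[0.5208 0.1575 0.0865]
 [0.5252 0.1329 0.0865]] 10.152370130943142 7.705425207645185
wls [[0.5192 0.153  0.0865]
 [0.5231 0.1299 0.0865]] 9.752477672808526 11.500448630077859
yel [[0.5282 0.1883 0.056 ]
 [0.5276 0.1658 0.056 ]] -1.4359902846356023 -1.87250357560671
yels [[0.5261 0.1866 0.056 ]
 [0.5262 0.1644 0.056 ]] 0.14384886656253534 -0.1842106886333957
plate [ 0.54907662 -0.00995449  0.055     ] [ 0.50465562 -0.01034546  0.055     ] [0.5222563  0.00538936 0.07010995]
bolt [0.614253   0.18484301 0.012     ] pliers [0.60099982 0.05360803 0.01      ] [ 0.62872496 -0.06481603  0.01      ] [ 0.61619321 -0.06476432  0.01      ] spanner [0.38898191 0.223059   0.        ] [0.39987097 0.02136692 0.        ] fit [0.43367373 0.27252193 0.        ] tin [0.57202456 0.32763826 0.02      ]
```

```bash
cat >> h.py <<'E'
def rel(P,Rw=None):
    "shift (mm) and turn in current tool axes to world target P with orientation Rw"
    s=read_state();M=R.from_rotvec(s["tcp_rot"]).as_matrix()
    o=M.T@(np.array(P)-s["tool_pos"])*1e3
    r=np.zeros(3) if Rw is None else R.from_matrix(M.T@Rw).as_rotvec()
    return np.round(o,1),np.round(r,3)
RT=R.from_euler("z",-1.1,degrees=True).as_matrix()@np.array([[-1,0,0],[0,1,0],[0,0,-1.]])
E
python3 - <<'E'
from h import *
print(R.from_rotvec(read_state()["tcp_rot"]).as_matrix().round(3))
print(rel([.526,.12,.2],RT)); 
E
```

```text
[[-0.948  0.319 -0.   ]
 [ 0.319  0.948 -0.   ]
 [ 0.    -0.001 -1.   ]]
(array([-460.2, -393.2,    7.5]), array([-0.001, -0.   , -0.306]))
```

```bash
python3 -m crank '-46 -39 0 0 0 -0.03 255;-92 -78 0 0 0 -0.06 255;-138 -118 0 0 0 -0.09 255;-184 -157 0 0 0 -0.12 255;-230 -197 0 0 0 -0.15 255;-276 -236 0 0 0 -0.18 255;-322 -275 0 0 0 -0.21 255;-368 -314 0 0 0 -0.24 255;-414 -354 0 0 0 -0.27 255;-460 -393 0 0 0 -0.306 255;-460 -393 0 0 0 -0.306 255' 20; python3 - <<'E'
from h import *
d=cam("wrist");save(d,"w2.png");save(cam("top"),"t2.png");print(rel([.526,.12,.2],RT),read_state()["q"])
for z in(.0865,):
  print(proj(d,[[.526,.12,.0895]]))
E
```

```text
time: 1.72
tool_pos: [0.5278, 0.1169, 0.2079]
tcp_rot: [0.038, 3.14, -0.001]
wrist_force: [0.2, -0.2, 0.1]
width: 0.001
(array([-0.1, -0. ,  7.6]), array([ 0.001, -0.001, -0.002])) [ 1.77767004e-01  7.51468212e-03  1.89341998e+00  6.92523450e-04
  1.24106830e+00 -1.37208635e+00]
[[324.60842082 223.30617869]]
```

View pics/w2.png

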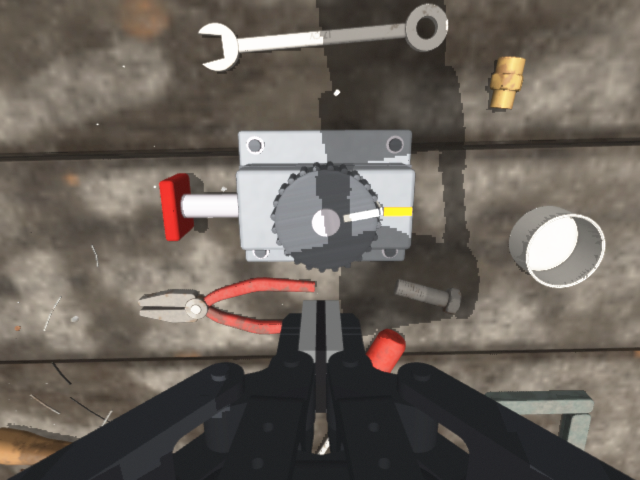

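View pics/t2.png

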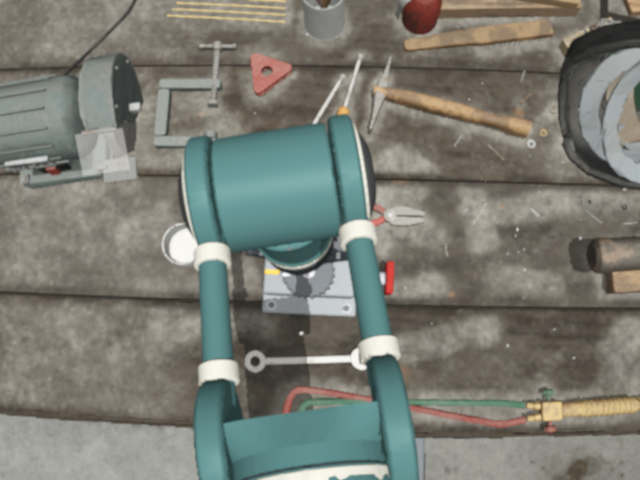

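The wrist view agrees with the triangulation: the boss is at (326,222), against a prediction of (324.6,223.3). The line runs (345,217) to (381,211) and the yellow mark (384 to 412,212), so the collar starts about 10° loose. I'll go to the collar's +x side and lower.

```bash
python3 -m crank '-40 0 8 0 0 0 255;-70 0 30 0 0 0 255;-70 0 80 0 0 0 255;-70 0 120 0 0 0 255;-70 0 138 0 0 0 255;-70 0 141 0 0 0 255;-70 0 141 0 0 0 255' 20; python3 - <<'E'
from h import *
d=cam("wrist");save(d,"w3.png");save(cam("side"),"s3.png",(240,120,440,320),3);print(rel([.526,.12,.066],RT))
E
```

```text
time: 2.7
tool_pos: [0.597, 0.1199, 0.0683]
tcp_rot: [0.028, 3.139, 0.001]
wrist_force: [0.5, -0.1, 0.5]
width: 0.0
(array([71.6, -1. ,  2.7]), array([0.001, 0.004, 0.001]))
```

View pics/w3.png

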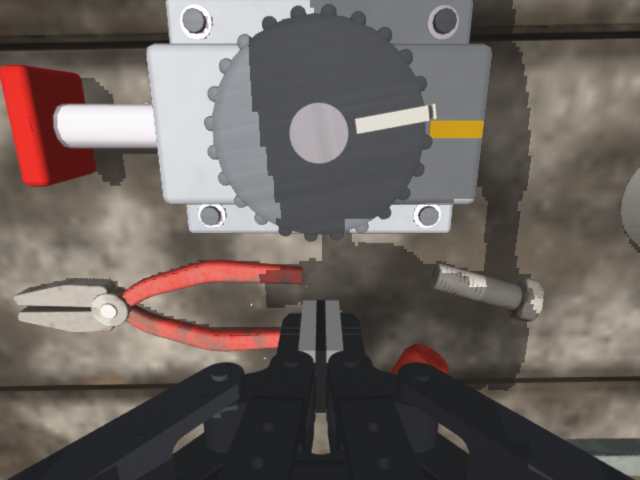

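View pics/s3.png

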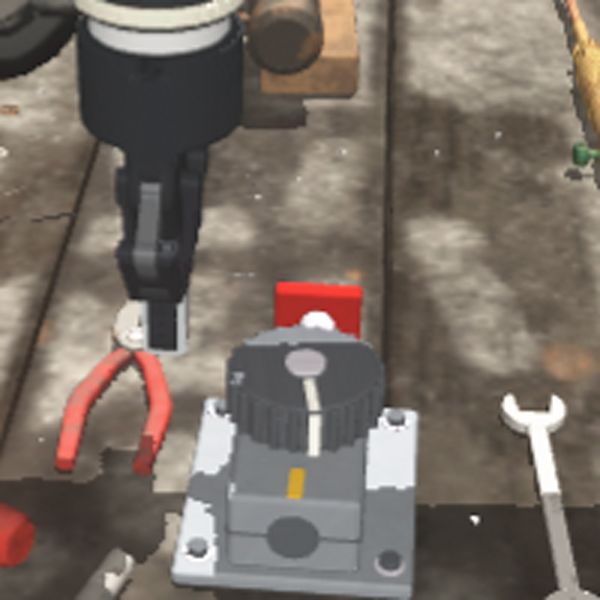

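```bash
python3 -m crank '8 0 0 0 0 0 255;14 0 0 0 0 0 255;16 0 0 0 0 0 255;16 0 0 0 0 0 255'; python3 -m crank '2 0 0 0 0 0 255;2 0 0 0 0 0 255';python3 -m crank '2 0 0 0 0 0 255;2 0 0 0 0 0 255'; python3 -m crank '1 0 0 0 0 0 255;1 0 0 0 0 0 255'
```

```text
time: 3.3
tool_pos: [0.5797, 0.1194, 0.0668]
tcp_rot: [0.03, 3.141, 0.0]
wrist_force: [-0.1, 0.5, -0.1]
width: 0.001
time: 3.55
tool_pos: [0.5778, 0.1195, 0.0666]
tcp_rot: [-0.03, -3.141, 0.0]
wrist_force: [0.5, -0.5, 0.4]
width: -0.003
time: 3.8
tool_pos: [0.5757, 0.1195, 0.0666]
tcp_rot: [-0.03, -3.141, 0.0]
wrist_force: [0.3, -0.1, -0.2]
width: 0.002
time: 4.05
tool_pos: [0.5749, 0.1195, 0.0667]
tcp_rot: [-0.029, -3.141, 0.0]
wrist_force: [-0.9, -1.0, -0.5]
width: 0.002
```

```bash
python3 -m crank '1 0 0 0 0 0 255;1 0 0 0 0 0 255';python3 -m crank '1 0 0 0 0 0 255;1 0 0 0 0 0 255';  python3 - <<'E'
from h import *
d=cam("wrist");save(d,"w4.png",(150,100,490,400),2)
E
```

```text
time: 4.3
tool_pos: [0.5738, 0.1196, 0.0667]
tcp_rot: [-0.029, -3.141, 0.0]
wrist_force: [-0.4, -0.4, 0.3]
width: 0.0
time: 4.55
tool_pos: [0.5728, 0.1196, 0.0667]
tcp_rot: [-0.029, -3.141, 0.0]
wrist_force: [0.7, -0.1, 0.7]
width: 0.003
```

View pics/w4.png

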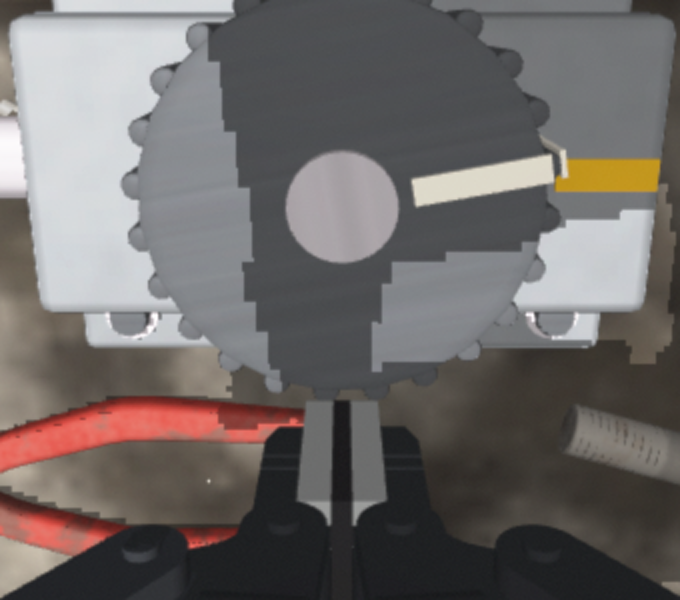

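```bash
python3 -m crank '1 0 0 0 0 0 255;1 0 0 0 0 0 255';python3 -m crank '1 0 0 0 0 0 255;1 0 0 0 0 0 255';python3 -m crank '1 0 0 0 0 0 255;1 0 0 0 0 0 255'
```

```text
time: 4.85
tool_pos: [0.5718, 0.1196, 0.0667]
tcp_rot: [-0.03, -3.141, 0.0]
wrist_force: [0.0, -0.0, 0.5]
width: -0.0
time: 5.1
tool_pos: [0.5708, 0.1196, 0.0667]
tcp_rot: [-0.03, -3.141, 0.0]
wrist_force: [0.3, -0.4, 0.2]
width: 0.003
time: 5.35
tool_pos: [0.5698, 0.1196, 0.0667]
tcp_rot: [-0.03, -3.141, 0.0]
wrist_force: [-0.3, 0.6, -0.5]
width: 0.001
```

```bash
python3 - <<'E'
from h import *
d=cam("wrist");save(d,"w5.png",(150,100,490,400),2);save(cam("side"),"s5.png",(240,120,440,320),3)
s=read_state();M=R.from_rotvec(s["tcp_rot"]).as_matrix()
print(proj(d,[[.526,.12,.0895],s["tool_pos"],s["tool_pos"]+M@[.011,.0095,0],s["tool_pos"]+M@[.011,-.0095,0]]))
E
```

```text
[[318.0424394  214.04569744]
 [319.61789371 297.84493426]
 [341.40268218 274.8600755 ]
 [297.80077973 274.84187789]]
```

View pics/w5.png

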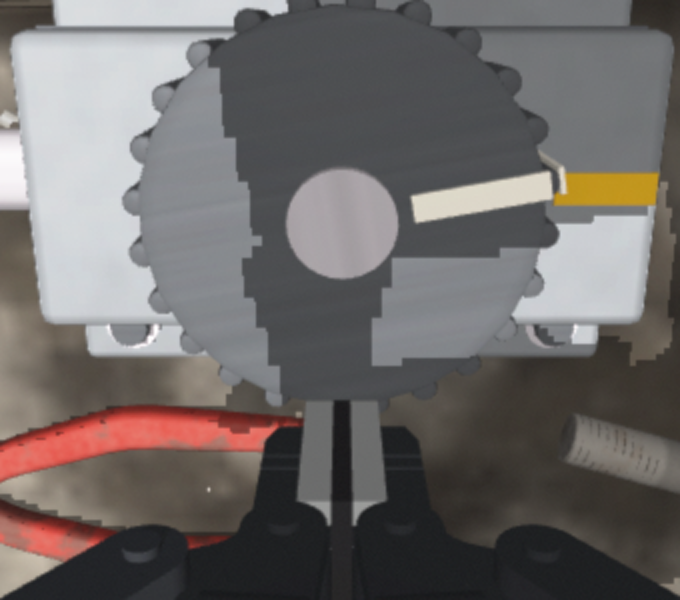

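View pics/s5.png

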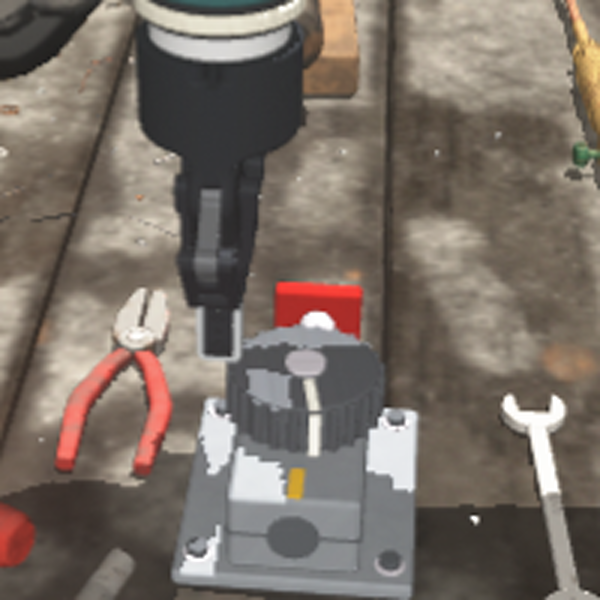

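```bash
python3 - <<'E'
from h import *
d=cam("side");s=read_state();M=R.from_rotvec(s["tcp_rot"]).as_matrix();p=s["tool_pos"];print(p)
w=cam("wrist")
for z in (0,-.005,-.01,-.015):
  for hx in (.011,.008):
    P=[p+M@[sx*hx,sy*.0095,z] for sx in(1,-1) for sy in (1,-1)]
    print(z,hx,((proj(d,P)-[240,120])*3).round(0).tolist(),((proj(w,P)-[150,100])*2).round(0)[:2].tolist())
print(((proj(d,[[.526,.12,.0895],[.526+.0405,.12,.0865]])-[240,120])*3).round())
E
```

```text
[0.56995225 0.11962263 0.06667428]
0 0.011 [[237.0, 407.0], [240.0, 385.0], [194.0, 404.0], [198.0, 382.0]] [[383.0, 349.0], [296.0, 349.0]]
0 0.008 [[231.0, 406.0], [235.0, 385.0], [199.0, 404.0], [204.0, 383.0]] [[383.0, 362.0], [296.0, 362.0]]
-0.005 0.011 [[237.0, 399.0], [240.0, 377.0], [193.0, 396.0], [198.0, 374.0]] [[384.0, 358.0], [294.0, 358.0]]
-0.005 0.008 [[231.0, 398.0], [235.0, 377.0], [199.0, 396.0], [204.0, 375.0]] [[384.0, 371.0], [295.0, 371.0]]
-0.01 0.011 [[237.0, 390.0], [241.0, 369.0], [193.0, 388.0], [198.0, 366.0]] [[385.0, 368.0], [293.0, 368.0]]
-0.01 0.008 [[231.0, 390.0], [235.0, 369.0], [199.0, 388.0], [204.0, 367.0]] [[385.0, 381.0], [293.0, 381.0]]
-0.015 0.011 [[237.0, 382.0], [241.0, 361.0], [193.0, 380.0], [198.0, 358.0]] [[386.0, 378.0], [292.0, 378.0]]
-0.015 0.008 [[231.0, 382.0], [235.0, 361.0], [199.0, 380.0], [204.0, 359.0]] [[386.0, 392.0], [292.0, 391.0]]
[[304. 362.]
 [224. 363.]]
```

```bash
python3 - <<'E'
from h import *
d=cam("side");w=cam("wrist");s=read_state();M=R.from_rotvec(s["tcp_rot"]).as_matrix();p=s["tool_pos"]
a=ray(d,(240+241/3,120+357/3));b=ray(w,(150+381/2,200+100))
P=tri([a,b]);print(P,M.T@(P-p)*1e3,proj(d,P),proj(w,P))
save(d,"s6.png",(290,190,350,250),10)
E
```

```text
[0.55721529 0.12764995 0.09594632] [ 12.87714251   7.79561327 -29.2693759 ] [[320.40131947 239.04068219]] [[340.43574043 300.3179658 ]]
```

View pics/s6.png

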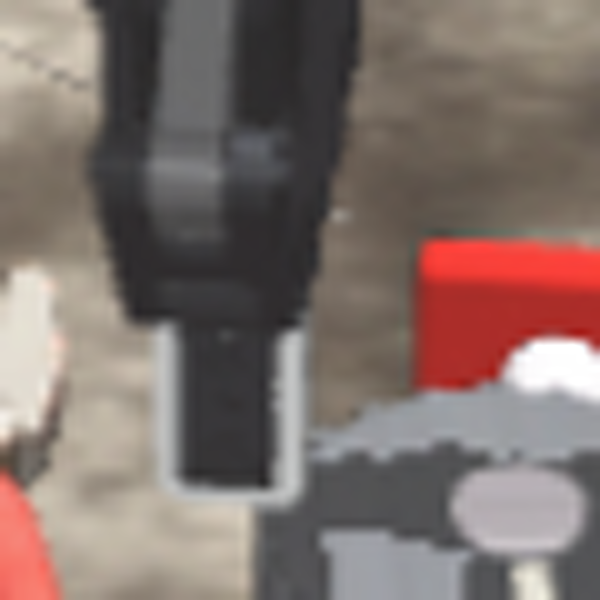

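Both views put the finger tip at z ≈ 0.096, which is about 29 mm above the reported TCP. The finger is therefore passing over the collar, not touching it. I'll back off, lower and look again.

```bash
python3 -m crank '-10 0 0 0 0 0 255;-18 0 0 0 0 0 255;-18 0 10 0 0 0 255;-18 0 20 0 0 0 255;-18 0 24 0 0 0 255;-18 0 24 0 0 0 255'; python3 - <<'E'
from h import *
d=cam("side");save(d,"s7.png",(290,190,390,270),8);w=cam("wrist");save(w,"w7.png",(150,100,490,400),2)
E
```

```text
time: 6.4
tool_pos: [0.587, 0.1192, 0.0417]
tcp_rot: [-0.029, -3.14, 0.0]
wrist_force: [0.7, -0.2, -0.0]
width: -0.002
```

View pics/s7.png

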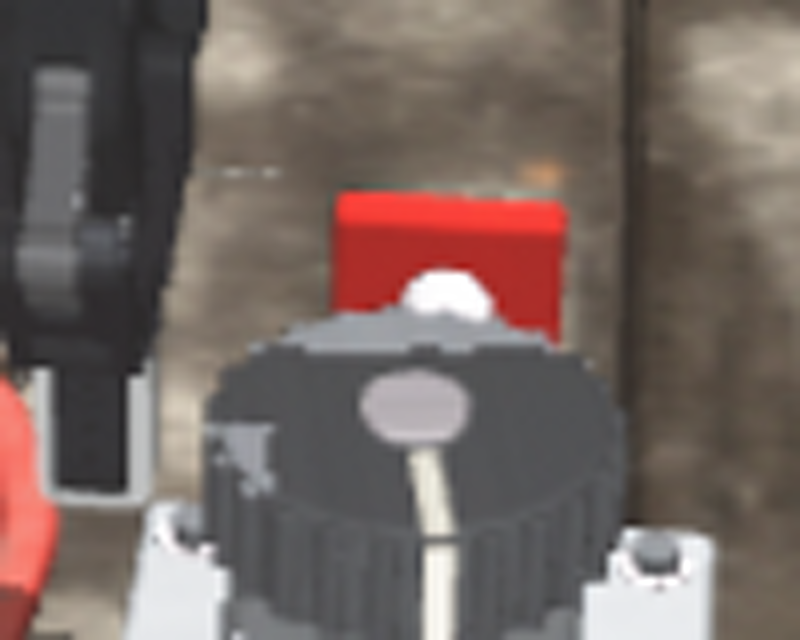

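View pics/w7.png

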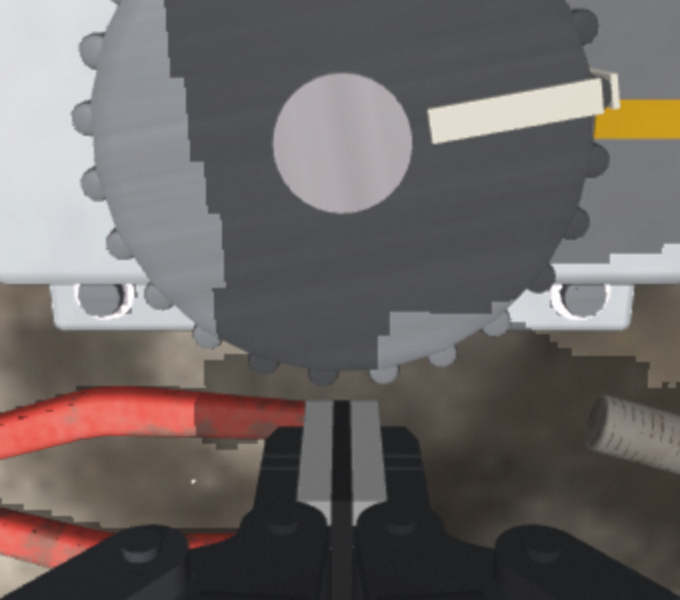

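```bash
python3 -m crank '4 0 1 0 0 0 255;6 0 1 0 0 0 255;6 0 1 0 0 0 255'; python3 -m crank '1 0 0 0 0 0 255;1 0 0 0 0 0 255';python3 -m crank '1 0 0 0 0 0 255;1 0 0 0 0 0 255';python3 -m crank '1 0 0 0 0 0 255;1 0 0 0 0 0 255'
```

```text
time: 6.88
tool_pos: [0.5817, 0.1194, 0.0418]
tcp_rot: [0.029, 3.141, 0.0]
wrist_force: [-0.1, 0.2, -0.2]
width: -0.002
time: 7.12
tool_pos: [0.5809, 0.1194, 0.0417]
tcp_rot: [0.03, 3.141, -0.0]
wrist_force: [-0.4, -0.0, -0.6]
width: -0.0
time: 7.38
tool_pos: [0.5799, 0.1195, 0.0417]
tcp_rot: [-0.029, -3.141, 0.0]
wrist_force: [0.7, 0.3, -0.4]
width: -0.001
time: 7.62
tool_pos: [0.5788, 0.1194, 0.0416]
tcp_rot: [-0.03, -3.141, 0.0]
wrist_force: [-0.1, 0.2, -0.2]
width: 0.001
```

```bash
python3 -m crank '1 0 0 0 0 0 255;1 0 0 0 0 0 255';python3 -m crank '1 0 0 0 0 0 255;1 0 0 0 0 0 255';python3 -m crank '1 0 0 0 0 0 255;1 0 0 0 0 0 255'
```

```text
time: 7.88
tool_pos: [0.578, 0.1195, 0.0418]
tcp_rot: [0.029, 3.141, -0.0]
wrist_force: [0.7, 0.9, 0.2]
width: -0.003
time: 8.12
tool_pos: [0.5779, 0.1195, 0.0419]
tcp_rot: [0.029, 3.139, 0.0]
wrist_force: [4.0, 0.3, -2.9]
width: 0.002
time: 8.38
tool_pos: [0.5779, 0.1196, 0.042]
tcp_rot: [0.029, 3.137, 0.0]
wrist_force: [6.7, -1.1, -5.1]
width: -0.002
```

```bash
python3 -m crank '0 2 0 0 0 0 255;0 4 0 0 0 0 255;0 6 0 0 0 0 255;0 6 0 0 0 0 255'; python3 - <<'E'
from h import *
w=cam("wrist");save(w,"w8.png",(150,100,490,400),2)
E
```

```text
time: 8.88
tool_pos: [0.5781, 0.1255, 0.042]
tcp_rot: [0.029, 3.137, 0.0]
wrist_force: [6.5, -1.1, -5.7]
width: 0.001
```

View pics/w8.png

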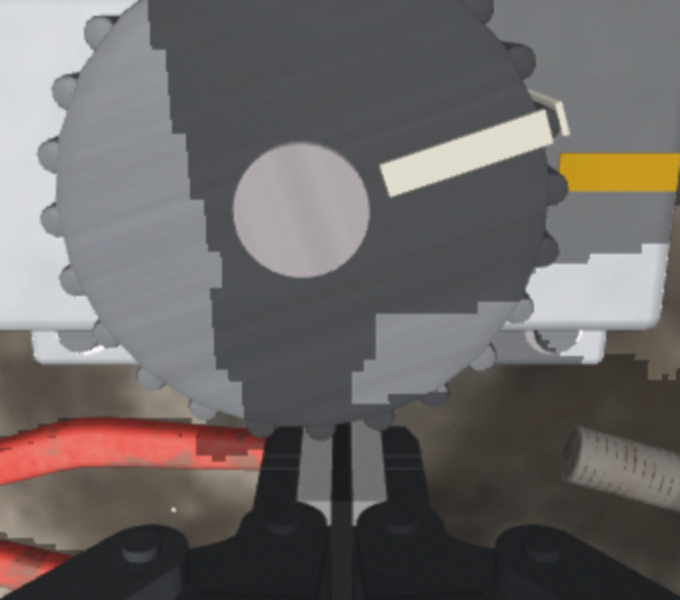

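Contact comes at TCP x ≈ 0.578, and stiffness is about 3 N/mm. A 6 mm tangential stroke turned the line by about 8.5°, so there was no slip. I'll use longer rocking strokes on the +x side: arc in, flat, arc out, then lift off and return.

```bash
python3 -m crank '0 3 0 0 0 0 255;0.5 8 0 0 0 0 255;1.5 13 0 0 0 0 255;3.3 18 0 0 0 0 255;6 23 0 0 0 0 255'; python3 - <<'E'
from h import *
w=cam("wrist");save(w,"w9.png",(50,50,490,400),1.7)
E
```

```text
time: 9.55
tool_pos: [0.571, 0.1491, 0.042]
tcp_rot: [0.029, 3.14, 0.001]
wrist_force: [5.1, 0.1, -2.7]
width: 0.002
```

View pics/w9.png

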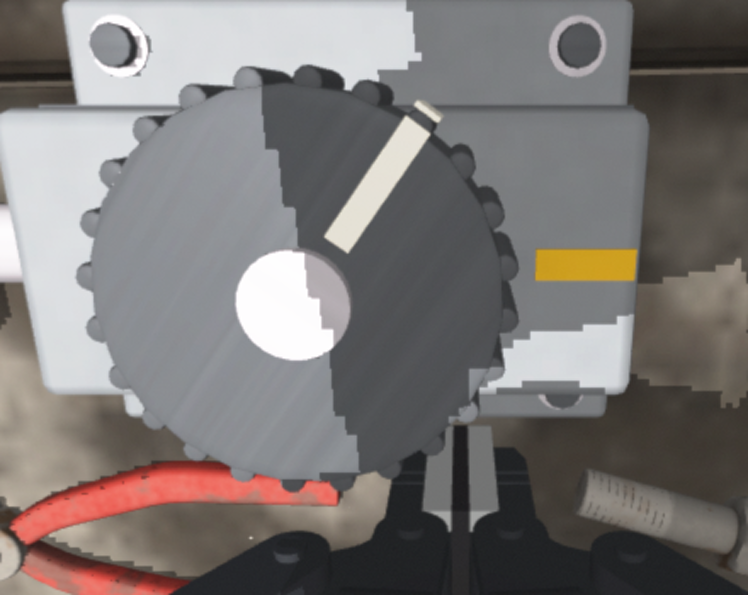

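```bash
python3 -m crank '-10 3 0 0 0 0 255;-12 -28 0 0 0 0 255;-12 -61 0 0 0 0 255;-4 -60 0 0 0 0 255;0 -56 0 0 0 0 255;-2.5 -51 0 0 0 0 255;-4.3 -46 0 0 0 0 255;-5.4 -41 0 0 0 0 255;-6 -35.5 0 0 0 0 255;-6 -28 0 0 0 0 255;-6 -20 0 0 0 0 255;-5.5 -15 0 0 0 0 255;-4.5 -10 0 0 0 0 255;-2.7 -5 0 0 0 0 255;0 0 0 0 0 0 255'; python3 - <<'E'
from h import *
w=cam("wrist");save(w,"w10.png",(50,50,490,400),1.7)
E
```

```text
time: 11.48
tool_pos: [0.5709, 0.1492, 0.042]
tcp_rot: [0.029, 3.14, 0.0]
wrist_force: [5.1, 1.6, -2.0]
width: -0.002
```

View pics/w10.png

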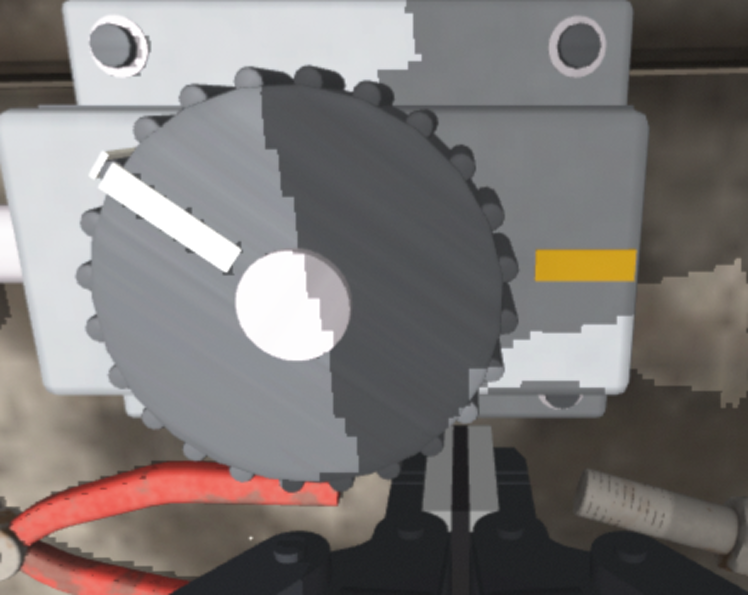

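One stroke gives about 90°, and the line now stands at about 147°. I'll repeat the stroke and check after each one.

```bash
python3 -m crank '-10 3 0 0 0 0 255;-12 -28 0 0 0 0 255;-12 -61 0 0 0 0 255;-4 -60 0 0 0 0 255;0 -56 0 0 0 0 255;-2.5 -51 0 0 0 0 255;-4.3 -46 0 0 0 0 255;-5.4 -41 0 0 0 0 255;-6 -35.5 0 0 0 0 255;-6 -28 0 0 0 0 255;-6 -20 0 0 0 0 255;-5.5 -15 0 0 0 0 255;-4.5 -10 0 0 0 0 255;-2.7 -5 0 0 0 0 255;0 0 0 0 0 0 255'; python3 - <<'E'
from h import *
w=cam("wrist");save(w,"w11.png",(50,50,490,400),1.2)
E
python3 -m crank '-10 3 0 0 0 0 255;-12 -28 0 0 0 0 255;-12 -61 0 0 0 0 255;-4 -60 0 0 0 0 255;0 -56 0 0 0 0 255;-2.5 -51 0 0 0 0 255;-4.3 -46 0 0 0 0 255;-5.4 -41 0 0 0 0 255;-6 -35.5 0 0 0 0 255;-6 -28 0 0 0 0 255;-6 -20 0 0 0 0 255;-5.5 -15 0 0 0 0 255;-4.5 -10 0 0 0 0 255;-2.7 -5 0 0 0 0 255;0 0 0 0 0 0 255'; python3 - <<'E'
from h import *
w=cam("wrist");save(w,"w12.png",(50,50,490,400),1.2)
E
```

```text
time: 13.4
tool_pos: [0.5709, 0.1491, 0.042]
tcp_rot: [0.029, 3.14, 0.0]
wrist_force: [5.5, 0.7, -1.8]
width: -0.002
time: 15.32
tool_pos: [0.5709, 0.1492, 0.042]
tcp_rot: [0.029, 3.14, 0.001]
wrist_force: [5.7, 1.0, -1.6]
width: 0.003
```

View pics/w11.png

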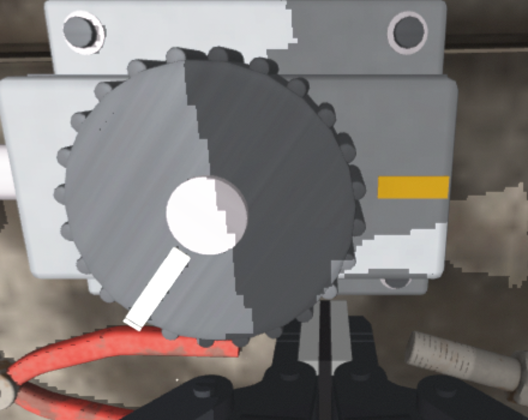

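View pics/w12.png

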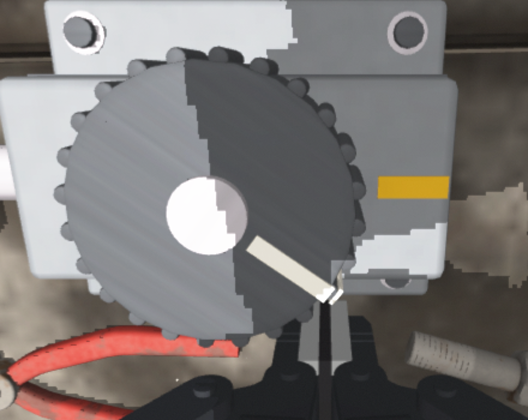

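The line steps exactly 90° each time: the last two strokes took it to about 237° and then about 327°. Four more strokes should reach about 687°.

```bash
python3 -m crank '-10 3 0 0 0 0 255;-12 -28 0 0 0 0 255;-12 -61 0 0 0 0 255;-4 -60 0 0 0 0 255;0 -56 0 0 0 0 255;-2.5 -51 0 0 0 0 255;-4.3 -46 0 0 0 0 255;-5.4 -41 0 0 0 0 255;-6 -35.5 0 0 0 0 255;-6 -28 0 0 0 0 255;-6 -20 0 0 0 0 255;-5.5 -15 0 0 0 0 255;-4.5 -10 0 0 0 0 255;-2.7 -5 0 0 0 0 255;0 0 0 0 0 0 255'; python3 - <<'E'
from h import *
w=cam("wrist");save(w,"w13.png",(50,50,490,400),1.2)
E
python3 -m crank '-10 3 0 0 0 0 255;-12 -28 0 0 0 0 255;-12 -61 0 0 0 0 255;-4 -60 0 0 0 0 255;0 -56 0 0 0 0 255;-2.5 -51 0 0 0 0 255;-4.3 -46 0 0 0 0 255;-5.4 -41 0 0 0 0 255;-6 -35.5 0 0 0 0 255;-6 -28 0 0 0 0 255;-6 -20 0 0 0 0 255;-5.5 -15 0 0 0 0 255;-4.5 -10 0 0 0 0 255;-2.7 -5 0 0 0 0 255;0 0 0 0 0 0 255'; python3 - <<'E'
from h import *
w=cam("wrist");save(w,"w14.png",(50,50,490,400),1.2)
a=cv2.imread("pics/w13.png");b=cv2.imread("pics/w14.png");cv2.imwrite("pics/m1.png",cv2.resize(np.hstack([a,b]),None,fx=.75,fy=.75))
E
```

```text
time: 17.25
tool_pos: [0.5709, 0.1492, 0.042]
tcp_rot: [0.029, 3.14, 0.001]
wrist_force: [5.5, 0.1, -2.0]
width: 0.001
time: 19.18
tool_pos: [0.5709, 0.1492, 0.042]
tcp_rot: [0.029, 3.14, 0.001]
wrist_force: [4.9, 0.7, -2.5]
width: 0.005
```

View pics/m1.png

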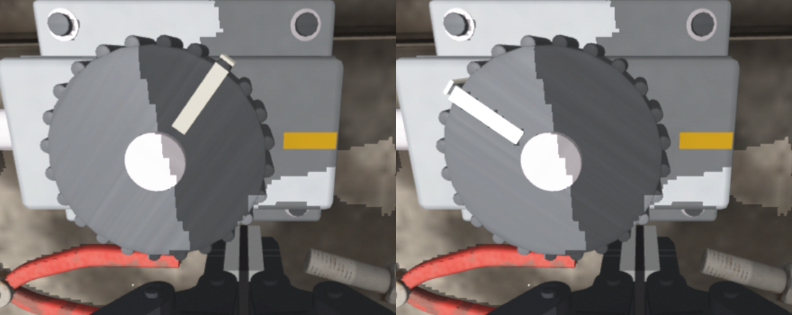

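The line stands at about 417° and then 507°, so the second turn is under way. Two more strokes.

```bash
python3 -m crank '-10 3 0 0 0 0 255;-12 -28 0 0 0 0 255;-12 -61 0 0 0 0 255;-4 -60 0 0 0 0 255;0 -56 0 0 0 0 255;-2.5 -51 0 0 0 0 255;-4.3 -46 0 0 0 0 255;-5.4 -41 0 0 0 0 255;-6 -35.5 0 0 0 0 255;-6 -28 0 0 0 0 255;-6 -20 0 0 0 0 255;-5.5 -15 0 0 0 0 255;-4.5 -10 0 0 0 0 255;-2.7 -5 0 0 0 0 255;0 0 0 0 0 0 255'; python3 - <<'E'
from h import *
w=cam("wrist");save(w,"w15.png",(50,50,490,400),1.2)
E
python3 -m crank '-10 3 0 0 0 0 255;-12 -28 0 0 0 0 255;-12 -61 0 0 0 0 255;-4 -60 0 0 0 0 255;0 -56 0 0 0 0 255;-2.5 -51 0 0 0 0 255;-4.3 -46 0 0 0 0 255;-5.4 -41 0 0 0 0 255;-6 -35.5 0 0 0 0 255;-6 -28 0 0 0 0 255;-6 -20 0 0 0 0 255;-5.5 -15 0 0 0 0 255;-4.5 -10 0 0 0 0 255;-2.7 -5 0 0 0 0 255;0 0 0 0 0 0 255'; python3 - <<'E'
from h import *
w=cam("wrist");save(w,"w16.png",(50,50,490,400),1.7)
a=cv2.imread("pics/w15.png");b=cv2.resize(cv2.imread("pics/w16.png"),a.shape[1::-1]);cv2.imwrite("pics/m2.png",cv2.resize(np.hstack([a,b]),None,fx=.75,fy=.75))
# rectified plane pictures of the top: boss centre found, line angle
for z,name,lo,hi in((.0865,"line",(0,0,140),(180,60,255)),):
    pass
E
```

```text
time: 21.1
tool_pos: [0.5709, 0.1492, 0.042]
tcp_rot: [0.029, 3.14, 0.001]
wrist_force: [6.6, 1.5, -2.5]
width: -0.002
time: 23.02
tool_pos: [0.5709, 0.1492, 0.042]
tcp_rot: [0.029, 3.14, 0.001]
wrist_force: [5.6, 0.2, -2.0]
width: 0.002
```

View pics/m2.png

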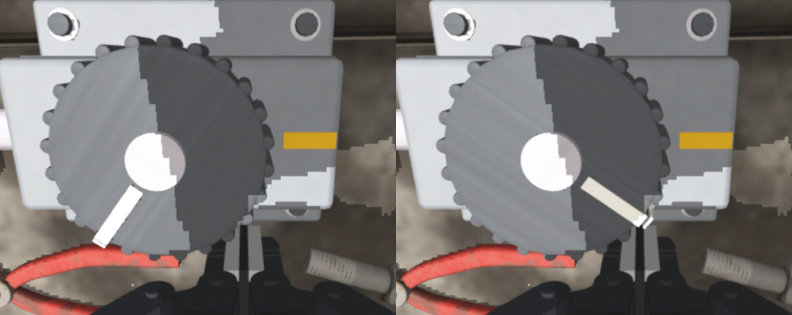

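View pics/w16.png

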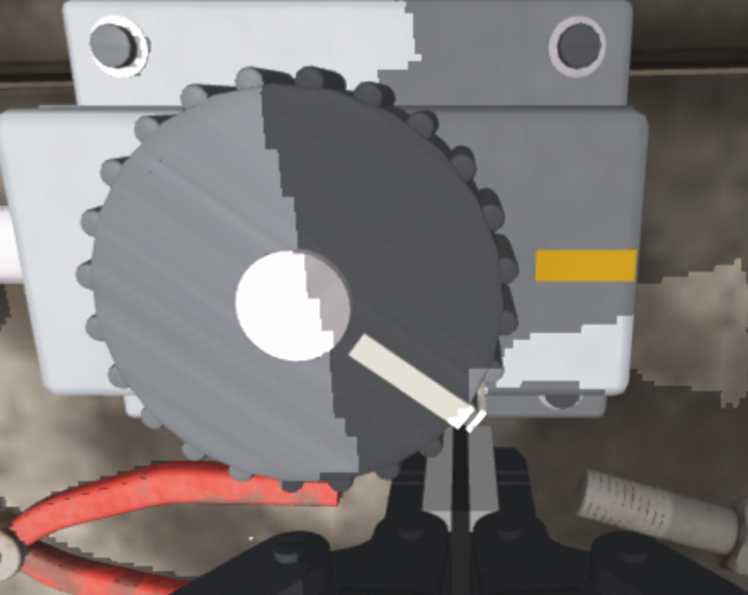

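Now at about 687°. I'll measure the exact remainder.

```bash
cat >> h.py <<'E'
def angs(w,line,yel,c,bx=(50,50),s=1.7):
    "deg, anticlockwise from world +y: line, yellow direction, block edges; line points inner,outer"
    f=lambda p,z:onz(w,(bx[0]+p[0]/s,bx[1]+p[1]/s),z)
    a,b=[f(p,.0865) for p in line];d,e=[f(p,.056) for p in yel];cc=f(c,.0895)
    A=lambda v:np.degrees(np.arctan2(-v[0],v[1]))
    print("line",A(b-a),"line from boss",A(b-cc),"yel",A(e-d),"yel from boss",A(e-cc),"boss",cc)
E
python3 - <<'E'
from h import *
w=cam("wrist")
angs(w,[(357,345),(464,419)],[(537,265),(636,265)],(294,305))
E
```

```text
line -38.22518521226554 line from boss -39.08268960639518 yel -1.0747126726146767 yel from boss -1.4294521605128012 boss [0.5248358  0.12172662 0.0895    ]
```

```bash
python3 -m crank '-10 3 0 0 0 0 255;-12 -20 0 0 0 0 255;-12 -41 0 0 0 0 255;-8 -40 0 0 0 0 255;-5.8 -39 0 0 0 0 255;-5.8 -33 0 0 0 0 255;-5.8 -27 0 0 0 0 255;-5.8 -22 0 0 0 0 255;-5.8 -17 0 0 0 0 255;-5.8 -17 0 0 0 0 255'; python3 - <<'E'
from h import *
w=cam("wrist");save(w,"w17.png",(50,50,490,400),1.7)
E
```

```text
time: 24.38
tool_pos: [0.5768, 0.1328, 0.042]
tcp_rot: [0.029, 3.14, 0.002]
wrist_force: [5.7, 3.1, -2.0]
width: 0.0
```

View pics/w17.png

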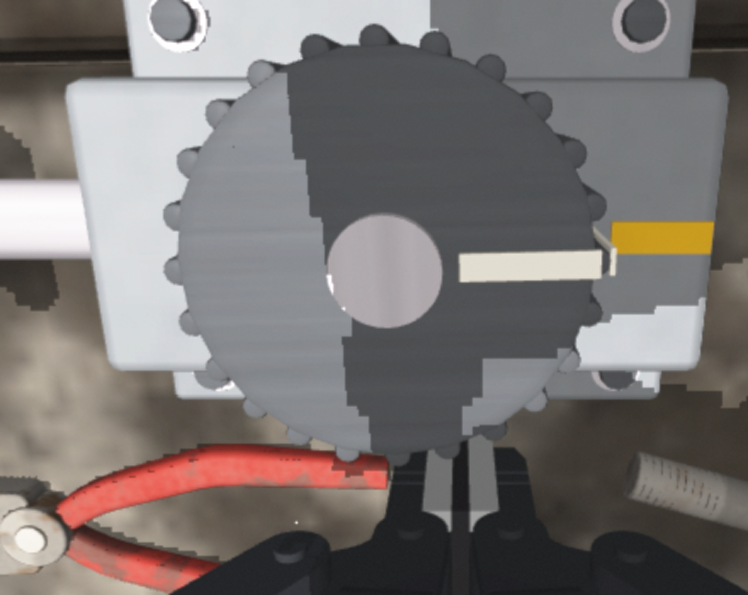

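```bash
python3 - <<'E'
from h import *
w=cam("wrist")
angs(w,[(459,268),(602,264)],[(613,238),(714,238)],(385,270))
s=cam("side");save(s,"s17.png",(290,190,400,290),7);K=0
# block edges direction
f=lambda p,z:onz(w,(50+p[0]/1.7,50+p[1]/1.7),z)
a,b=f((80,79),.056),f((715,79),.056);v=b-a;print(np.degrees(np.arctan2(-v[0],v[1])))
E
```

```text
line 0.5702230331018349 line from boss -0.4963765254638881 yel -1.0733497462920365 yel from boss -1.6785128026653786 boss [0.52490331 0.1210927  0.0895    ]
-1.0621621786199011
```

View pics/s17.png

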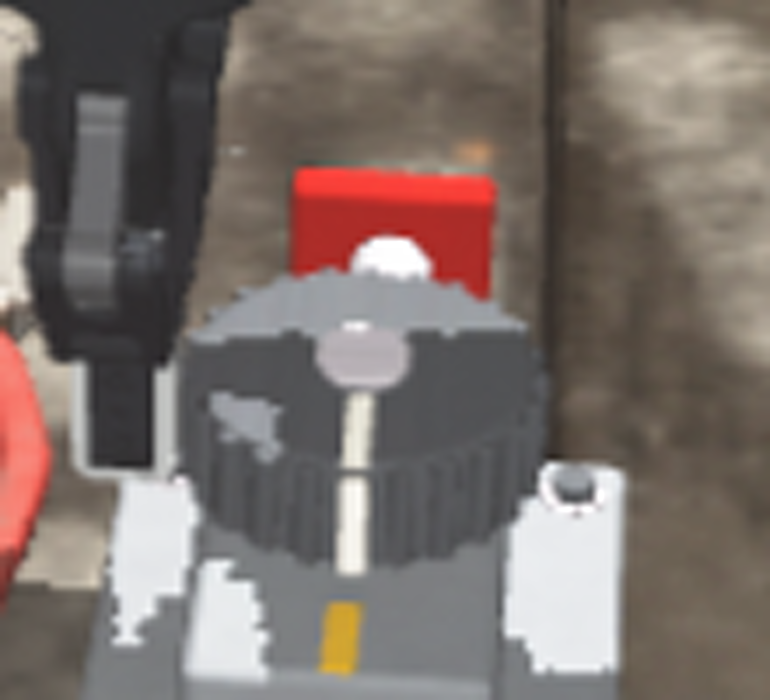

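The line is within about 1.5° of the mark. I'll retreat radially, rise and check.

```bash
python3 -m crank '-6 0 0 0 0 0 255;-14 0 0 0 0 0 255;-14 0 -40 0 0 0 255;-14 0 -80 0 0 0 255;-14 0 -80 0 0 0 255'; python3 - <<'E'
from h import *
w=cam("wrist");save(w,"w18.png",(150,60,490,300),2.2);print(rel([.526,.12,.12],RT))
E
```

```text
time: 25.15
tool_pos: [0.5933, 0.1317, 0.1262]
tcp_rot: [0.03, 3.134, 0.002]
wrist_force: [0.5, 0.7, 0.1]
width: -0.002
(array([ 65.3, -12.6,   3.6]), array([0.001, 0.003, 0.   ]))
```

View pics/w18.png

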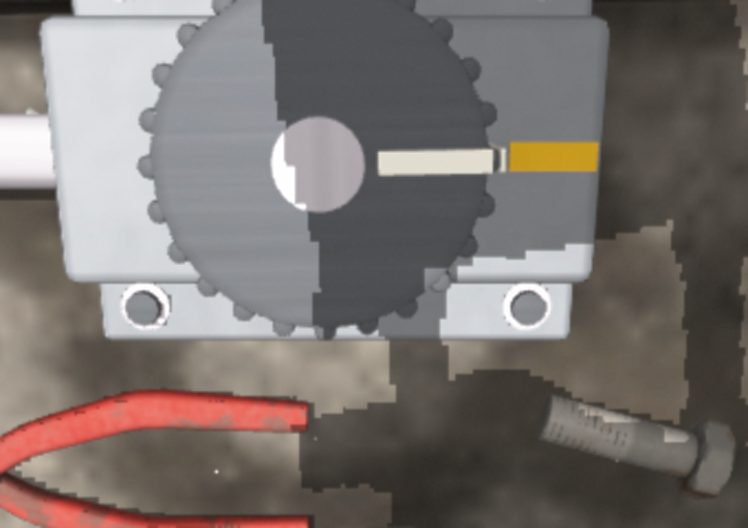

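The line points at the yellow mark: line (378 to 492,162), mark (510 to 598,157). Next I'll go over beyond the plate, turning the tool 90°.

```bash
python3 -m crank '0 -20 0 0 0 0.15 255;0 -50 0 0 0 0.31 255;0 -85 0 0 0 0.47 255;10 -120 0 0 0 0.63 255;25 -150 0 0 0 0.79 255;40 -170 0 0 0 0.95 255;55 -178 0 0 0 1.11 255;65 -178 0 0 0 1.27 255;65 -178 0 0 0 1.43 255;65 -178 0 0 0 1.571 255;65 -178 30 0 0 1.571 255;65 -178 60 0 0 1.571 255;65 -178 60 0 0 1.571 255'; python3 - <<'E'
from h import *
w=cam("wrist");save(w,"w19.png");save(cam("side"),"s19.png",(240,120,440,300),4);s=read_state();print(s["q"])
RB=RT[:,:].copy();p=s["tool_pos"]-[.525,.121,0];yb=np.array([.0187,.9998,0]);xb=np.array([.9998,-.0187,0]);print(p@xb,p@yb,s["tool_pos"][2])
save(cam("top"),"t19.png",(230,150,470,350),3)
E
```

```text
time: 26.82
tool_pos: [0.5173, -0.045, 0.0576]
tcp_rot: [-2.237, -2.195, 0.009]
wrist_force: [0.2, 0.3, -0.2]
width: 0.001
[-1.34684324e-01  1.20158473e-01  2.06554421e+00 -3.33751900e-05
  9.58196302e-01 -1.15599181e-01]
-0.001076498591384033 -0.16649991045763401 0.06103512464362595
```

View pics/w19.png

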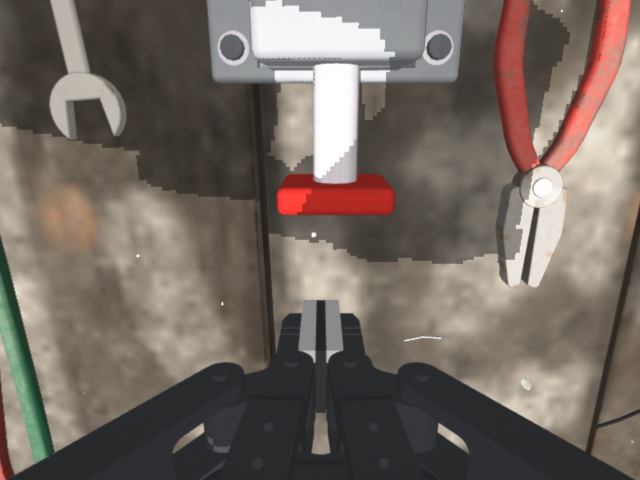

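View pics/s19.png

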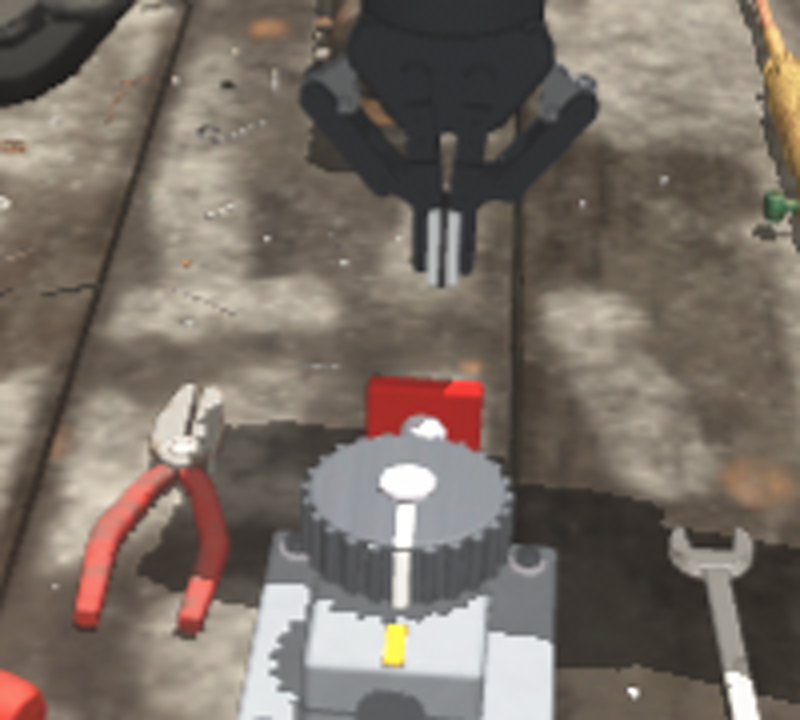

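```bash
python3 - <<'E'
from h import *
w=cam("wrist");s=read_state();M=R.from_rotvec(s["tcp_rot"]).as_matrix()
for uv in[(279,213),(394,213),(288,176),(389,176)]:
    print((M.T@(onz(w,uv,.055)-s["tool_pos"])*1e3).round(1),onz(w,uv,.055).round(4))
print(M.round(3),s["tool_pos"])
E
```

```text
[ 35.7 -20.2   7.6] [ 0.503  -0.0096  0.055 ]
[35.6 29.6  7.7] [ 0.5528 -0.0106  0.055 ]
[ 51.7 -15.9   7.6] [0.5076 0.0063 0.055 ]
[51.6 26.6  7.7] [0.5501 0.0055 0.055 ]
[[ 0.019  1.     0.001]
 [ 1.    -0.019 -0.   ]
 [-0.     0.001 -1.   ]] [ 0.52249555 -0.04562419  0.06268144]
```

```bash
python3 -m crank '0 4 20 0 0 0 255;0 4 42 0 0 0 255;0 4 51 0 0 0 255;0 4 51 0 0 0 255;10 4 51 0 0 0 255;18 4 51 0 0 0 255;22 4 51 0 0 0 255;27 4 51 0 0 0 255;30 4 51 0 0 0 255'; python3 - <<'E'
from h import *
w=cam("wrist");save(w,"w20.png")
E
```

```text
time: 28.15
tool_pos: [0.5265, -0.0159, 0.0111]
tcp_rot: [2.241, 2.2, -0.001]
wrist_force: [-0.7, -4.5, 3.6]
width: -0.002
```

View pics/w20.png

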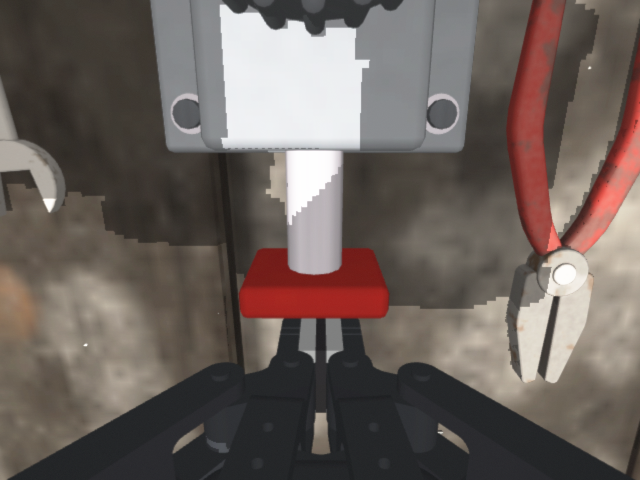

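```bash
python3 -m crank '7 0 0 0 0 0 255;14 0 0 0 0 0 255;21 0 0 0 0 0 255;28 0 0 0 0 0 255;34 0 0 0 0 0 255;39 0 0 0 0 0 255;42 0 0 0 0 0 255;42 0 0 0 0 0 255'; python3 - <<'E'
from h import *
w=cam("wrist");save(w,"w21.png")
E
```

```text
time: 29.2
tool_pos: [0.5267, 0.0271, 0.0104]
tcp_rot: [-2.242, -2.199, -0.0]
wrist_force: [0.5, -1.3, 1.7]
width: -0.001
```

View pics/w21.png

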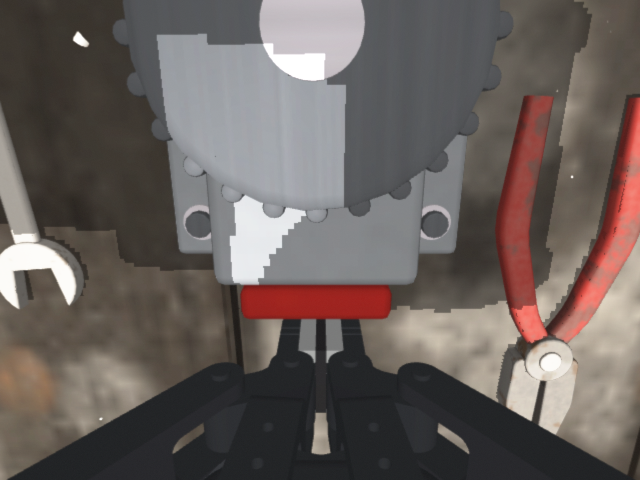

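Nearly home. I'll push on until the force shows it has seated.

```bash
python3 -m crank '2 0 0 0 0 0 255;4 0 0 0 0 0 255;4 0 0 0 0 0 255'; python3 -m crank '2 0 0 0 0 0 255;3 0 0 0 0 0 255;3 0 0 0 0 0 255'
```

```text
time: 29.62
tool_pos: [0.5261, 0.0275, 0.0102]
tcp_rot: [2.239, 2.201, -0.007]
wrist_force: [0.1, -13.8, 1.6]
width: -0.001
time: 30.0
tool_pos: [0.5261, 0.0275, 0.0102]
tcp_rot: [2.236, 2.2, -0.013]
wrist_force: [0.3, -26.1, 2.1]
width: 0.002
```

It is seated: 26 N with no further travel. I'll back off, rise and check.

```bash
python3 -m crank '-4 0 0 0 0 0 255;-20 0 0 0 0 0 255;-50 0 0 0 0 0 255;-60 0 -40 0 0 0 255;-60 0 -100 0 0 0 255;-60 0 -130 0 0 0 255;-60 0 -130 0 0 0 255;-60 0 -130 0 0 0 255'; python3 - <<'E'
from h import *
w=cam("wrist");save(w,"w22.png");save(cam("side"),"s22.png",(260,170,420,330),5);save(cam("top"),"t22.png")
E
```

```text
time: 31.0
tool_pos: [0.5249, -0.0264, 0.1395]
tcp_rot: [-2.241, -2.199, 0.001]
wrist_force: [0.1, -0.7, -1.7]
width: -0.001
```

View pics/w22.png

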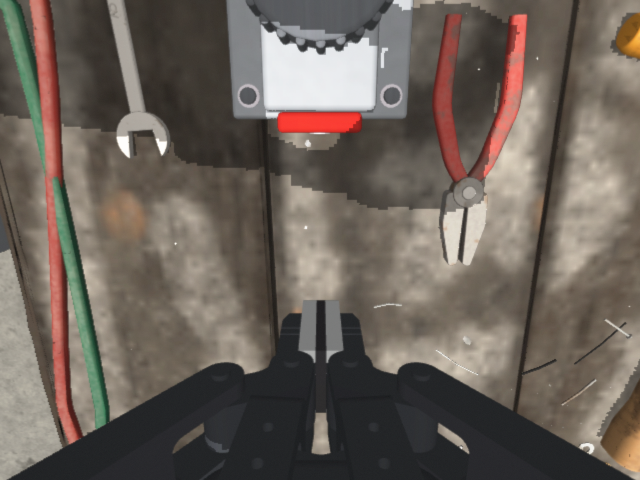

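View pics/s22.png

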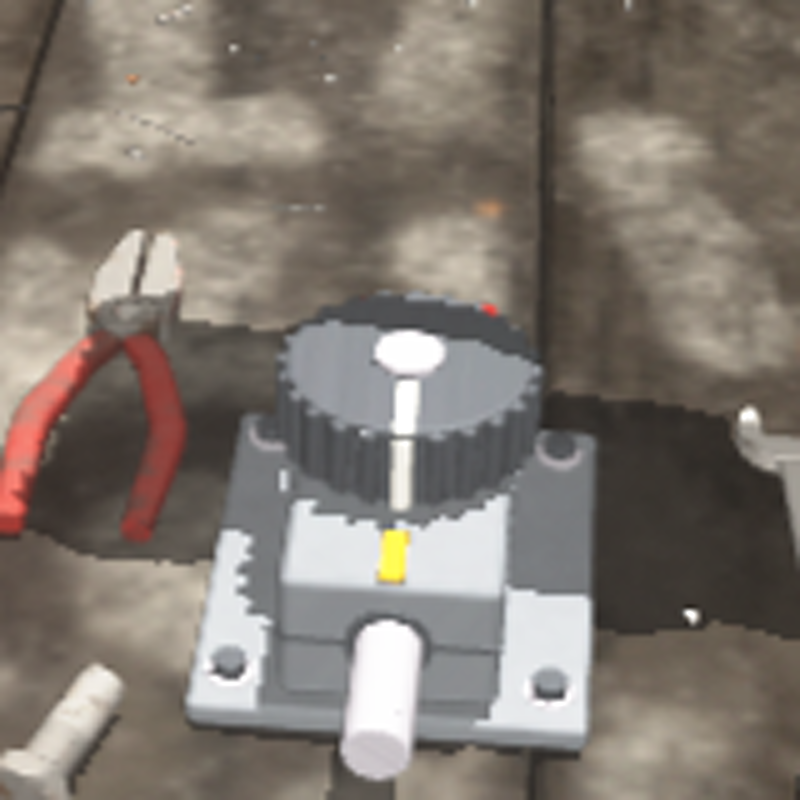

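The plate is home, with the rod out at the front, and the white line points at the yellow mark. The tools are undisturbed and the arm is clear of everything. Handing in.

```bash
python3 -c "
from workcell import job
print(job.finish_job())"
```

```text
the job is handed in; nothing more can be done
None
```

I slackened the collar two full turns to the yellow mark. Only then did I push the red end plate home, and I handed the job in at about 31 s on the robot's clock.

- **Collar:** The white line started about 10° loose. I rolled it round with the shut fingers, using the outside of the tips against the rim on one side. A picture after each stroke kept the turn count. My last measurement put the line about 1 to 1.5° past the mark, close to what the pictures can resolve. It was still on the mark after the plate was pushed.
- **Plate:** I pushed it until it stopped moving at about 26 N. Its outer face then measured about 82 mm from the collar's axis, as expected for home. The last pictures show it against the block, with the rod sticking out at the other end.
- **Loose items:** In the pictures, the pliers, spanner and bolt looked unmoved. I did not measure them again, and I did not look again at the tin and fitting at the end. The arm touched none of the five on its path.
- **Disagreement:** Two camera views put the real fingertips about 29 mm above the reported tool point. My first approach therefore passed over the collar without touching it. I lowered the tool to suit, and the contact forces then matched.

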